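# Slide the tablet case home under the bedside tray stand

### The job

Put the flat grey tablet case away: slide it, plain end first, into the low bay under the small steel tray stand until its plain end is home against the back of the bay, lying flat and straight in the bay, with the press-button end left sticking out of the mouth. Let go of it, and leave the glass tumbler, the spectacle case and the ear-bulb holder where they are.

Things in the scene. Friction and masses are not known exactly. Their poses are not given: they have to be found in the camera images.
- tablet_case: Flat grey plastic box, 170 long (own x) x 50 wide x 30 high, seven square lids on top, about 140 g. Origin: centre of its underside. A raised round white press button (20 wide, 4 high) on top, 70 from the centre towards its -x end (button end); the +x end is plain. At first it lies on the table at the robot's left (+y), own +x pointing to world -y within 12 degrees.
- case_nose (a point): Middle of the plain end face of the tablet case: 85 along the case's own +x from its origin, 15 above its underside; same axes as the case.
- stand: Low white stand fixed to the table, a shallow steel tray (150 x 130) as roof. Origin: on the table at the middle of the bay's mouth; own x points into the bay, y across, z up. Bay 84 wide, 46 high, 100 deep (back wall at x = 100); the table is its floor. Roof covers x 0 to 150, y -65 to 65; rim top 60 above the table. On the robot's right, mouth facing world +y within 15 degrees.
- spectacle_case: Bystander of about the same length as the tablet case: a rounded grey spectacle case, 160 long (own x) x 48 wide x 48 high, domed top and rounded ends, loose, lying about parallel to the tablet case. Origin: centre of its underside. It may be on either side of the tablet case, about 155 from it centre to centre.
- tumbler: Bystander: glass tumbler, 64 diameter, 90 high, loose, standing in the tray on top of the stand, its axis about 100 behind the mouth edge. Origin: centre of its underside.
- bulb_holder: Bystander: round white ceramic ear-bulb holder with the dark rubber bulb in it, 68 diameter, 94 high overall, loose, beyond the stand on the far right of the work. Origin: centre of its underside.
There are look-alikes about, which are no part of the job. What is shaped like the stand but orange is not meant.

How it is judged (in metres and radians):
At the end, for the whole second after the job is handed in: The case's plain end is in the bay within 15 mm of the back wall and 30 mm of the bay's middle line; the case is along the bay within 0.2 rad, flat on the table (tilt under 0.1 rad, raised under 10 mm), at rest, its button end outside the mouth (x of case_nose in the frame of stand above 0.085 m and y of case_nose in the frame of stand between -0.03 and 0.03 m and x of tablet_case in the frame of stand below 0.04 m and angle between the x axis of tablet_case and the x axis of stand, either way round below 0.2 rad and angle between tablet_case's own z axis and vertical below 0.1 rad and height (world z) of tablet_case below 0.01 m and linear speed of tablet_case below 0.01 m/s); the robot touches nothing.
It fails at once if the glass tumbler is moved by more than 30 mm (distance of tumbler from where it was at the start of the episode above 0.03 m).
It fails at once if the spectacle case is moved by more than 30 mm (distance of spectacle_case from where it was at the start of the episode above 0.03 m).
It fails at once if the ear-bulb holder is moved by more than 30 mm (distance of bulb_holder from where it was at the start of the episode above 0.03 m).
It also fails if it takes over 42 s, if anything falls off the work surface, if the arm or the gripper's body presses on something with over 40 N, if the wrist force passes 120 N, or if a joint passes its speed limit or range.

### The arm

A 7-joint arm with a two-finger parallel gripper is mounted at the origin on the work surface. World frame = base frame: x ahead of the robot, y to its left, z up, the work surface at z = 0. Lengths are in mm, angles in rad, forces in N, time in s.
With the tool pointing down it reaches from about 400 to 875 mm from the base axis. Payload 4.4 kg.
Tool frame: the origin (TCP) lies on the centre line of the jaws, within the pads' length; the fingertips stand 25 mm ahead of it and the grasp point (between the pads) lies 6 mm ahead of it (ctrl.finger_overhang is the distance from the TCP to the fingertips, in mm); z points along the fingers, y is the line along which they close (so a half turn about z gives the same grasp; the last joint's range is limited). The gripper opens to 85 mm and grips with 20 to 120 N. Pads are 22 mm wide; open, the fingers measure 114 mm over their backs; the gripper's body (76 mm by 85 mm) begins 54 mm behind the grasp point. The pads swing forward as they close: fully open they stand 13 mm farther back than shut.
Start: joints at [1.12, 0.628, 0.038, 1.517, -0.027, 0.996, -0.02], TCP at [244.02, -602.471, 256.313] pointing down, gripper open.
Joint ranges: [-3.06, 3.06], [-0.37, 2.12], [-1.25, 1.32], [0.18, 2.47], [-1.1, 4.24], [0.23, 1.98], [-2.94, 2.94]. Speed limits (rad/s): [2.57, 2.57, 3.14, 3.14, 3.14, 3.14, 3.14].

### API

Orientations are given as [roll, pitch, yaw] about the fixed x, y, z axes, in that order (R = Rz(yaw) Ry(pitch) Rx(roll)).
In Python, from cell import ctrl gives the robot as it stands. The module is installed in compiled form; this text tells all that it offers.
- The arm moves only by the tool play_rows, never from a script. Its argument "targets" is a list of rows, each a list of 5 numbers: the closure, from 0 (fully open) to 1 (shut), then the shift along the tool's x, y, z in cm, then the turn about the tool's z in degrees. In form: [[gripper, dx, dy, dz, spin], ...]. A call has 1 to 10 rows; each row is the pose to reach, as a shift and turn from the pose commanded when the call began, along the tool's axes at that moment; what a row does not reach only later rows make up. A row lasts 1/10 s, in which the tool goes at most 50 mm and 8.59 degrees, less where a joint would pass 70% of its speed; a pose out of reach is approached as far as the arm can. A call with a gripper value outside its range is refused whole. The fingers move at their own pace and stop on an object; the grip force is fixed at half the most. Time passes only in rows, so rows that repeat a pose let the fingers close. It gives the time, the measured TCP pose, the force, the opening and the grip force at its end, in the units of the state.
- ctrl.read_state(): the state, without advancing time (a new reading comes with each control period).
- ctrl.get_image(name): name is "scene" or "top"; returns (picture, depth): 400x640x3 uint8, red, green, blue; 400x640 float32, mm along the optical axis (not along the pixel's ray), 0 where there is no reading.
- ctrl.calibration(name): a dict with "vfov" (degrees; the focal length in pixels is half the picture's height over the tangent of half this angle, whatever the lens; pixels are square), "cx", "cy" (the principal point, pixels), "extrinsics" (4x4, takes a point from camera to world coordinates). Camera axes: x right, y down, z forward; pixel columns grow to the right and rows downward; lengths in mm; the calibration is good to about 2 mm. A picture is of the moment at which its call begins. calibration takes no time and is no camera call.
- ctrl.finish_job(): hands the job in; it is judged then, once.
Trained networks look in the newest picture that a camera, given by its name, has taken for a name from the list of things; names that differ only in an ending like _2 or _b are one class to them, and where a whole thing is asked for, a point or a joint stands for the part that bears it (a point fixed in the world has none). Each returns a list of dicts, best first, with "confidence" (0 to 1); they miss things now and then, are a little off and sometimes report something else, mostly with a low value. They report only what shows in the picture. A call takes as long as a camera call. They do not tell look-alikes from the thing itself.
- ctrl.search_frame(camera, name): "bbox" ([left, top, right, bottom] in pixels, round what is visible of it).
- ctrl.trace(camera, name): "pixels" (400x640 bool, what is visible of it) and "bbox" ([left, top, right, bottom] in pixels, round what is visible of it).
The state is a dict: "clock": time; "qpos": joint angles; "qd": joint speeds; "tau": joint torques, N m; "eef_pos": TCP position; "tool_rot": TCP orientation; "force": force on the tool from outside, world axes, zero at the start; "torque": the same for the moment, N m; "width": finger opening in mm; "gripper_force": force on a finger pad.
Only numpy, scipy, OpenCV 4.12 (cv2) and the standard library are available. Lean on these libraries where they do the work, as an engineer would, in place of code of your own. Each camera call takes 0.05 s, during which the arm holds its last target. There are 200 camera calls.

## Working session

There is one attempt and no reset: what is moved stays moved. The work goes in short steps, Python scripts to look and compute and a tool call to move; the robot and the scene stay as the last step left them, time stands still between calls to the robot, and variables do not carry over. Pictures are saved under pics/ and viewed, at most 10 in all, crops included, and the job is handed in when it is done.

Besides the shell and the picture viewer there is one more tool, called after ">>>" as name([rows], argument=value, ...), one row to a line, values as JSON. play_rows: Moves the arm, as the interface text tells. Its arguments: {"type":"object","properties":{"targets":{"type":"array"}},"required":["targets"]}

```bash
mkdir -p pics; cat > h.py <<'E'
import numpy as np, cv2
from cell import ctrl
def pts(cam,depth,mask):
    c=ctrl.calibration(cam); f=200/np.tan(np.radians(c["vfov"])/2)
    v,u=np.nonzero(mask&(depth>0)); z=depth[v,u]
    P=np.c_[(u-c["cx"])/f*z,(v-c["cy"])/f*z,z,np.ones_like(z)]
    return (P@np.array(c["extrinsics"]).T)[:,:3],u,v
E
python3 - <<'E'
from h import *
s=ctrl.read_state(); print({k:np.round(s[k],3).tolist() for k in s})
for cam in("top","scene"):
    im,d=ctrl.get_image(cam); cv2.imwrite(f"pics/{cam}0.png",im[:,:,::-1]); np.savez(f"{cam}0.npz",im=im,d=d)
    print(cam,ctrl.calibration(cam)["extrinsics"])
    for n in("tablet_case","stand","spectacle_case","tumbler","bulb_holder"):
        for r in ctrl.trace(cam,n):
            P,u,v=pts(cam,d,r["pixels"])
            if len(P)<10: print(n,r["confidence"],r["bbox"]);continue
            zt=np.percentile(P[:,2],95); T=P[abs(P[:,2]-zt)<8]
            (c,w,a)=cv2.minAreaRect(T[:,:2].astype(np.float32))
            print(cam,n,round(r["confidence"],2),r["bbox"],"med",np.median(P,0).round(),"ztop",zt.round(1),"rect",np.round(c,1),np.round(w,1),round(a,1))
E
```

```text
{'clock': 0.0, 'qpos': [1.12, 0.629, 0.038, 1.518, -0.027, 0.996, -0.02], 'qd': [-0.001, -0.001, 0.001, 0.0, -0.0, 0.0, 0.0], 'tau': [0.001, -56.34, 1.226, -19.344, 0.011, 0.01, -0.0], 'eef_pos': [243.793, -601.932, 255.377], 'tool_rot': [-3.14, 0.0, 0.385], 'force': [0.298, 0.215, 0.092], 'torque': [0.02, -0.03, 0.031], 'gripper_force': 0.0, 'width': 84.86}
top [[-1.75575585e-03 -9.82212871e-01  1.87762596e-01  2.97268023e+02]
 [-9.99908305e-01  4.24557084e-03  1.28591078e-02 -5.96746891e+01]
 [-1.34275406e-02 -1.87722802e-01 -9.82130262e-01  1.21093985e+03]
 [ 0.00000000e+00  0.00000000e+00  0.00000000e+00  1.00000000e+00]]
top tablet_case 0.56 [188.0, 162.2, 253.1, 191.1] med [593. 219.  30.] ztop 34.5 rect [595.4 220.1] [ 50.6 168.5] 11.0
top stand 0.9 [344.1, 173.6, 402.7, 224.8] med [ 515. -174.   50.] ztop 59.9 rect [ 528.8 -188.3] [150.4 131.5] 85.8
top stand 0.67 [342.5, 260.7, 418.3, 331.8] med [ 280. -199.   50.] ztop 59.2 rect [ 281.  -198.5] [149.9 130.2] 70.7
top spectacle_case 0.55 [190.7, 225.1, 256.3, 245.2] med [439. 202.  42.] ztop 48.8 rect [440.2 202.7] [ 38.5 15
[... 669 characters left out ...]
, 107.3, 360.5, 169.2] med [ 286. -199.   50.] ztop 58.6 rect [ 284.7 -199.7] [158.8 134.2] 69.6
scene stand 0.58 [244.0, 162.5, 316.6, 232.0] med [ 538. -170.   50.] ztop 59.6 rect [ 531.4 -188.8] [152.3 132.2] 86.0
scene stand 0.57 [182.1, 207.7, 212.3, 236.2] med [ 731. -302.   45.] ztop 67.3 rect [ 726.9 -310. ] [28.9 29.3] 0.5
scene spectacle_case 0.95 [393.3, 239.0, 449.6, 276.8] med [455. 205.  41.] ztop 48.9 rect [446.9 204.1] [ 39.8 153.3] 4.3
scene tumbler 0.9 [253.2, 162.8, 280.0, 197.4] med [ 545. -218.  109.] ztop 140.3 rect [ 544.9 -217.5] [63.4 62.6] 22.3
scene bulb_holder 0.78 [181.7, 207.7, 211.0, 237.4] med [ 729. -303.   44.] ztop 66.5 rect [ 724.5 -308.9] [26.5 32.7] 55.3
```

View pics/top0.png

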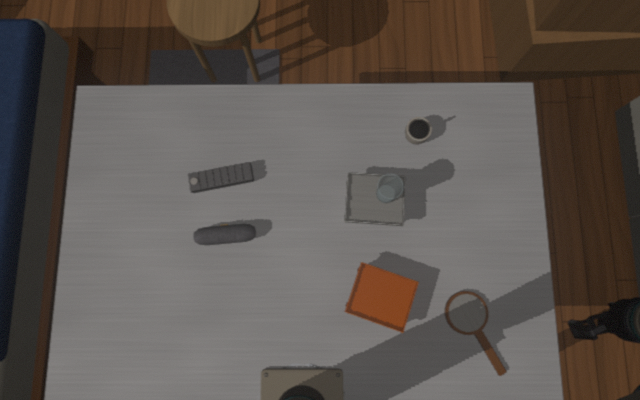

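View pics/scene0.png

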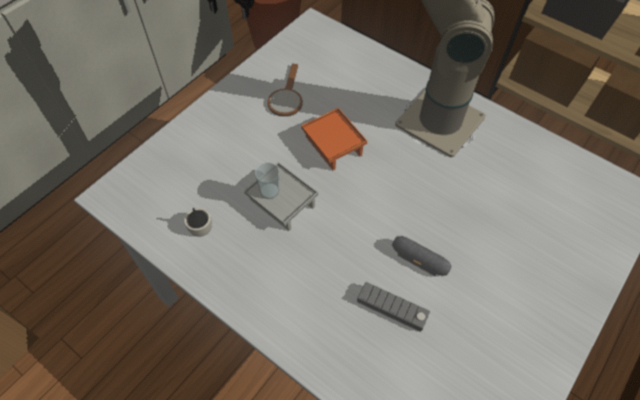

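Candidates: the tablet case could be the ribbed grey box with the white button at top (221,177) or the plain domed spectacle case at (225,234). The stand could be the grey tray with the tumbler at (375,198) or the orange one at (382,297). I choose (221,177) and (375,198). One close crop will check both, and I'll work out the first reach in the same script.

```bash
cat >> h.py <<'E'
from scipy.spatial.transform import Rotation as R
def go(x,y,z,yaw,s=None):
    "shift (cm, tool axes) and spin (deg) to a world pose, tool down"
    s=s or ctrl.read_state(); r=R.from_euler("xyz",s["tool_rot"])
    d=r.inv().apply(np.array([x,y,z])-s["eef_pos"])/10
    sp=-(np.degrees(np.radians(yaw)-s["tool_rot"][2])+180)%360-180
    print("d cm",d.round(2),"spin",round(sp,1))
E
python3 - <<'E'
from h import *
im=np.load("top0.npz")["im"][:,:,::-1]
a=cv2.resize(im[150:260,175:275],None,fx=4,fy=4,interpolation=2); b=cv2.resize(im[150:260,330:425],None,fx=4,fy=4,interpolation=2)
cv2.imwrite("pics/crop.png",np.hstack([a,b]))
go(540,-170,256,61); go(587,277,256,101)
E
```

```text
d cm [ 4.366e+01 -2.897e+01  3.000e-02] spin -39.0
d cm [ 6.480e+01 -6.864e+01  4.000e-02] spin -79.0
```

View pics/crop.png

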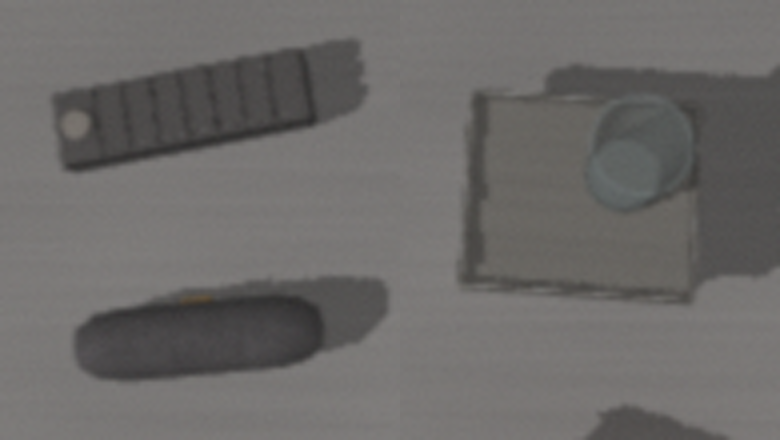

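The crop confirms the choice: the ribbed box has its white button on the left (+y) at crop (76,124), and the grey tray holds the tumbler. Next I swing over, staying high.

>>> play_rows([
  [0,4.4,-2.9,0,-4],
  [0,8.7,-5.8,0,-8],
  [0,13,-8.7,0,-12],
  [0,17.5,-11.6,0,-16],
  [0,21.8,-14.5,0,-20],
  [0,26.2,-17.4,0,-24],
  [0,30.5,-20.3,0,-28],
  [0,35,-23.2,0,-32],
  [0,39.3,-26,0,-36],
  [0,43.7,-29,0,-39],
])

```text
clock: 1.6
eef_pos: [527.6, -188.3, 256.7]
tool_rot: [3.141, 0.0, 1.068]
force: [0.3, -0.6, 0.8]
width: 85.3
gripper_force: 0.0
```

```bash
python3 -c "
from h import *
s=ctrl.read_state();print(s['clock'],s['eef_pos'],s['tool_rot'],s['qpos']);go(587,277,256,101)"
```

```text
1.6 [ 527.5852018  -188.34205096  256.67319062] [3.14068445e+00 1.14420248e-05 1.06773785e+00] [ 0.40723293  0.50151213 -0.17129079  1.76932732  0.10692517  0.87887753
 -0.31466399]
d cm [ 43.63 -17.23   0.05] spin -39.8
```

>>> play_rows([
  [0,4.2,-1.7,0,-4],
  [0,8.4,-3.5,0,-8],
  [0,12.6,-5.3,0,-12],
  [0,16.8,-7,0,-16],
  [0,21,-8.8,0,-20],
  [0,25.2,-10.6,0,-24],
  [0,29.4,-12.4,0,-28],
  [0,34,-14.4,0,-33],
  [0,38,-16.2,0,-37],
  [0,41.4,-17.6,0,-40],
])

```text
clock: 2.6
eef_pos: [572.5, 260.7, 256.6]
tool_rot: [3.141, -0.001, 1.768]
force: [0.7, -0.1, 0.6]
width: 85.4
gripper_force: 0.0
```

>>> play_rows([
  [0,0,0,0,0],
  [0,0,0,0,0],
  [0,0,0,0,0],
])

```text
clock: 2.9
eef_pos: [573.2, 255.7, 256.1]
tool_rot: [-3.141, 0.002, 1.762]
force: [0.2, 0.8, -0.8]
width: 85.4
gripper_force: 0.0
```

```bash
python3 -c "
from h import *
s=ctrl.read_state();print(s['clock'],s['eef_pos'],s['tool_rot'],s['qpos']);
im,d=ctrl.get_image('top')
for r in ctrl.trace('top','tablet_case'):
    P,u,v=pts('top',d,r['pixels']);T=P[abs(P[:,2]-31)<6]
    print(r['confidence'],r['bbox'],cv2.minAreaRect(T[:,:2].astype(np.float32)))
go(587,277,28,101)"
```

```text
2.9 [573.20057981 255.70984044 256.12121742] [-3.14114533e+00  1.68167774e-03  1.76152306e+00] [-0.24440454  0.61678998 -0.36635863  1.57575242  0.25104062  0.99670788
 -0.49559731]
0.88 [195.9, 163.3, 252.8, 188.5] ((598.7429809570312, 208.52407836914062), (51.379920959472656, 145.040771484375), 11.08375072479248)
d cm [ 1.89  1.75 22.83] spin -0.1
```

>>> play_rows([
  [0,1.9,1.75,0,0],
  [0,1.9,1.75,4,0],
  [0,1.9,1.75,8,0],
  [0,1.9,1.75,12,0],
  [0,1.9,1.75,15,0],
  [0,1.9,1.75,16,0],
  [0,1.9,1.75,16,0],
  [0,1.9,1.75,16,0],
])

```text
clock: 3.8
eef_pos: [587.6, 279.6, 97.9]
tool_rot: [3.139, -0.001, 1.763]
force: [0.7, -0.4, 0.1]
width: 85.6
gripper_force: 0.0
```

```bash
python3 -c "
from h import *
s=ctrl.read_state();print(s['clock'],s['eef_pos'],s['tool_rot'])
im,d=ctrl.get_image('scene');cv2.imwrite('pics/s1.png',cv2.resize(im[220:370,310:470,::-1],None,fx=4,fy=4))
go(587,277,28,101)"
```

```text
3.8 [587.63426346 279.64992196  97.89800929] [ 3.13914220e+00 -7.07575043e-04  1.76269397e+00]
d cm [-0.28 -0.16  7.04] spin 0.0
```

View pics/s1.png

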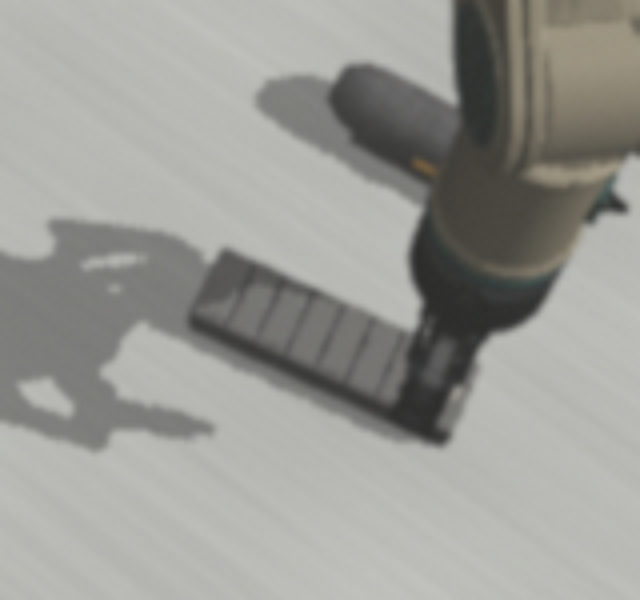

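The jaws are over the button end, around crop (435,380), straddling the case and clear of the spectacle case. Next: descend and close.

>>> play_rows([
  [0,-0.2,0,3,0],
  [0,-0.2,0,5,0],
  [0,-0.2,0,6.5,0],
  [0,-0.2,0,6.9,0],
  [0,-0.2,0,6.9,0],
  [0,-0.2,0,6.9,0],
])

```text
clock: 4.45
eef_pos: [587.7, 278.2, 28.5]
tool_rot: [3.14, -0.001, 1.764]
force: [0.5, -0.2, -0.3]
width: 85.5
gripper_force: 0.0
```

>>> play_rows([
  [0.3,0,0,0,0],
  [1,0,0,0,0],
  [1,0,0,0,0],
  [1,0,0,0,0],
  [1,0,0,0,0],
  [1,0,0,0,0],
  [1,0,0,0,0],
  [1,0,0,0,0],
])

```text
clock: 5.25
eef_pos: [587.4, 277.9, 28.3]
tool_rot: [3.14, -0.0, 1.763]
force: [-0.2, 0.7, 5.6]
width: 49.2
gripper_force: 63.6
```

>>> play_rows([
  [1,0,0,-0.5,0],
  [1,0,0,-1,0],
  [1,0,0,-1,0],
  [1,0,0,-1,0],
])

```text
clock: 5.65
eef_pos: [586.8, 277.5, 37.3]
tool_rot: [3.142, 0.0, 1.764]
force: [-0.3, -0.1, -1.7]
width: 49.0
gripper_force: 62.7
```

```bash
python3 -c "
from h import *
go(548.6,69.4,38,85.9)"
```

```text
d cm [-19.69  -7.74  -0.07] spin 15.1
```

>>> play_rows([
  [1,-2.5,-1,0,2],
  [1,-5,-2,0,4],
  [1,-7.5,-3,0,6],
  [1,-10,-4,0,8],
  [1,-12.5,-5,0,10],
  [1,-15,-6,0,12],
  [1,-17.5,-7,0,14],
  [1,-19.7,-7.7,0,15.1],
  [1,-19.7,-7.7,0,15.1],
  [1,-19.7,-7.7,0,15.1],
])

```text
clock: 6.65
eef_pos: [549.2, 69.3, 37.2]
tool_rot: [3.141, -0.0, 1.499]
force: [1.0, 0.4, -0.9]
width: 48.9
gripper_force: 62.6
```

```bash
cat > m.py <<'E'
from h import *
import sys
s=ctrl.read_state();print(s['clock'],s['eef_pos'],s['tool_rot'],s['width'])
for cam in ('top','scene'):
    im,d=ctrl.get_image(cam);cv2.imwrite(f'pics/{cam}_{sys.argv[1]}.png',im[:,:,::-1])
    for n,lo,hi in (('tablet_case',20,60),('stand',54,64),('spectacle_case',0,60),('tumbler',60,160)):
        r=ctrl.trace(cam,n)
        for q in r[:2]:
            P,u,v=pts(cam,d,q['pixels']);T=P[(P[:,2]>lo)&(P[:,2]<hi)]
            if len(T)<10: continue
            c,w,a=cv2.minAreaRect(T[:,:2].astype(np.float32))
            print(cam,n,round(q['confidence'],2),np.round(q['bbox']),np.round(c,1),np.round(w,1),round(a,1),'z',np.percentile(T[:,2],[5,50,95]).round(1))
E
python3 m.py 2
```

```text
6.65 [549.21178214  69.27339774  37.24575926] [ 3.14139467e+00 -3.91969589e-04  1.49911454e+00] 48.912917154597274
top tablet_case 0.59 [314. 186. 331. 207.] [538.1 -52.9] [42.2 51.1] 89.9 z [33.8 38.7 42.8]
top stand 0.89 [347. 171. 404. 225.] [ 528.4 -188.1] [150.2 131.4] 85.6 z [54.2 58.2 62.2]
top stand 0.88 [344. 261. 416. 333.] [ 281.1 -198.6] [149.8 130.3] 70.5 z [54.4 58.6 61.9]
top spectacle_case 0.65 [193. 225. 226. 243.] [441.  237.8] [52.4 89.9] 4.6 z [30.4 43.4 49.3]
top tumbler 0.74 [376. 172. 402. 205.] [ 549.9 -215.8] [60.8 77.9] 89.0 z [ 66.8 113.4 141.4]
scene tablet_case 0.65 [308. 216. 369. 274.] [547.7  12.7] [170.4  53.3] 85.3 z [26.2 38.9 43.3]
scene stand 0.95 [303. 109. 346. 170.] [ 284.8 -199.7] [155.4 132.7] 70.9 z [54.2 56.8 62. ]
scene stand 0.67 [245. 163. 315. 229.] [ 532.3 -189.3] [154.  133.8] 84.9 z [54.2 57.4 62.5]
scene spectacle_case 0.71 [395. 238. 452. 280.] [446.3 203.4] [ 46.7 156.8] 5.0 z [ 9.3 41.3 49.2]
```

View pics/scene_2.png

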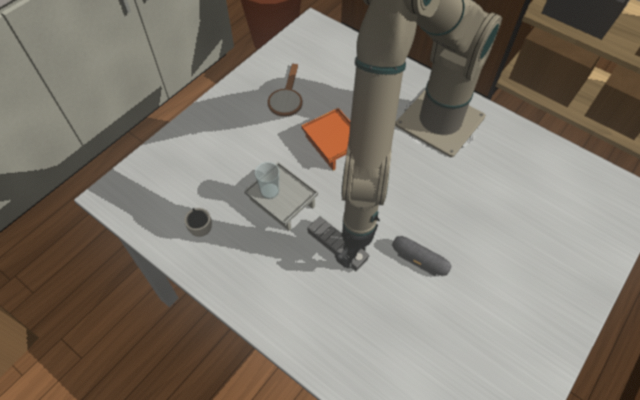

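The case is in line with the bay: its nose is at about y=-74, and its offset from the midline is under 2 mm. I lower it slightly, then slide it in.

>>> play_rows([
  [1,0,0,0.5,0],
  [1,0,0,0.5,0],
  [1,-2,0,0.5,0],
  [1,-4,0,0.5,0],
  [1,-6,0,0.5,0],
  [1,-8,0,0.5,0],
  [1,-10,0,0.5,0],
  [1,-11.5,0,0.5,0],
  [1,-12,0,0.5,0],
  [1,-12,0,0.5,0],
])

```text
clock: 8.15
eef_pos: [540.4, -51.0, 32.2]
tool_rot: [-3.141, 0.0, 1.498]
force: [-0.7, -0.2, -1.1]
width: 49.2
gripper_force: 62.6
```

>>> play_rows([
  [1,-0.3,0,0,0],
  [1,-0.6,0,0,0],
  [1,-0.9,0,0,0],
  [1,-1.2,0,0,0],
  [1,-1.4,0,0,0],
  [1,-1.4,0,0,0],
])

```text
clock: 8.75
eef_pos: [539.5, -64.7, 32.3]
tool_rot: [-3.142, 0.0, 1.5]
force: [-0.5, 0.2, -1.7]
width: 49.1
gripper_force: 62.6
```

>>> play_rows([
  [1,-0.15,0,0,0],
  [1,-0.3,0,0,0],
  [1,-0.3,0,0,0],
])

```text
clock: 9.05
eef_pos: [539.3, -67.5, 32.3]
tool_rot: [3.142, 0.0, 1.5]
force: [-0.4, 0.1, -1.5]
width: 49.1
gripper_force: 62.6
```

>>> play_rows([
  [1,-0.1,0,0,0],
  [1,-0.2,0,0,0],
  [1,-0.2,0,0,0],
])

```text
clock: 9.35
eef_pos: [539.2, -69.4, 32.3]
tool_rot: [3.142, 0.0, 1.5]
force: [0.7, -0.7, -1.0]
width: 49.3
gripper_force: 62.6
```

>>> play_rows([
  [1,-0.1,0,0,0],
  [1,-0.2,0,0,0],
  [1,-0.2,0,0,0],
])

```text
clock: 9.65
eef_pos: [539.1, -70.9, 32.3]
tool_rot: [3.142, -0.0, 1.5]
force: [0.1, 1.6, -0.2]
width: 48.9
gripper_force: 62.7
```

>>> play_rows([
  [1,-0.1,0,0,0],
  [1,-0.2,0,0,0],
  [1,-0.2,0,0,0],
])

```text
clock: 9.95
eef_pos: [538.9, -71.0, 32.3]
tool_rot: [3.142, -0.003, 1.502]
force: [-1.2, 6.2, -0.3]
width: 49.1
gripper_force: 62.9
```

The case has met the back wall, with about 6 N pushing back. I ease off, lower, release and raise.

>>> play_rows([
  [1,0.2,0,0,0],
  [1,0.2,0,0.2,0],
  [1,0.2,0,0.4,0],
  [1,0.2,0,0.4,0],
  [0.6,0.2,0,0.4,0],
  [0.3,0.2,0,0.4,0],
  [0,0.2,0,0.4,0],
  [0,0.2,0,0.4,0],
  [0,0.2,0,0.4,0],
  [0,0.2,0,0.4,0],
])

```text
clock: 10.95
eef_pos: [539.1, -71.4, 28.4]
tool_rot: [3.142, 0.0, 1.5]
force: [0.1, 0.2, -0.2]
width: 85.3
gripper_force: 0.0
```

>>> play_rows([
  [0,0,0,-1,0],
  [0,0,0,-3,0],
  [0,0.5,0,-6,0],
  [0,4,0,-9,0],
  [0,8,0,-12,0],
  [0,12,0,-15,0],
  [0,16,0,-18,0],
  [0,20,0,-18,0],
  [0,20,0,-18,0],
  [0,20,0,-18,0],
])

```text
clock: 11.95
eef_pos: [552.7, 129.4, 209.0]
tool_rot: [3.141, 0.0, 1.503]
force: [-0.5, -0.4, -0.9]
width: 85.2
gripper_force: 0.0
```

```bash
python3 m.py 3; python3 -c "
import cv2;i=cv2.imread('pics/scene_3.png');cv2.imwrite('pics/c3.png',cv2.resize(i[130:280,220:380],None,fx=4,fy=4))"
```

```text
11.95 [552.73979845 129.35542034 208.97687816] [3.14126010e+00 3.84940670e-05 1.50280091e+00] 85.16918837885689
top tablet_case 0.72 [320. 189. 346. 206.] [538.  -79.6] [68.3 50.8] 87.7 z [25.3 30.4 34.7]
top stand 0.71 [345. 169. 403. 226.] [ 528.4 -188.2] [150.3 131.3] 85.7 z [54.3 58.3 62.7]
top stand 0.56 [346. 262. 417. 331.] [ 281.1 -198.5] [149.9 130.1] 70.6 z [54.3 58.7 62.3]
top spectacle_case 0.47 [193. 229. 207. 239.] [446.5 259. ] [41.8 25.4] 73.5 z [34.6 42.9 48.8]
top tumbler 0.88 [375. 172. 400. 204.] [ 541.6 -216.1] [60.8 62.5] 4.8 z [ 65.2 111.9 140.6]
scene tablet_case 0.93 [294. 206. 328. 240.] [544.2 -82.2] [77.2 50.3] 84.1 z [23.6 30.4 35.1]
scene stand 0.81 [300. 106. 366. 170.] [ 284.9 -200.1] [153.5 135. ] 69.8 z [54.2 57.2 62. ]
scene stand 0.57 [245. 165. 315. 232.] [ 532.3 -189.5] [153.3 134.1] 86.1 z [54.4 57.5 62. ]
scene spectacle_case 0.92 [392. 238. 453. 278.] [438.6 198.8] [ 67.8 165.2] 0.9 z [ 9.7 40.9 49.4]
scene tumbler 0.87 [255. 164. 277. 201.] [ 546.2 -218.5] [65.9 56.7] 41.8 z [ 69.  110.1 139.1]
```

View pics/c3.png

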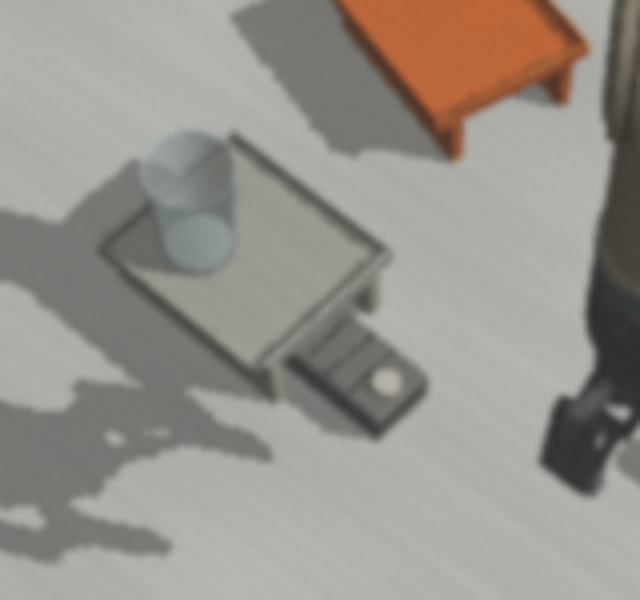

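The case lies flat in the bay with the button end, around crop (385,380), sticking out about 69 mm, so the nose is home. The tumbler and spectacle case haven't moved noticeably.

```bash
python3 -c "
from cell import ctrl
print(ctrl.finish_job())"
```

```text
the job is handed in; nothing more can be done
None
```

The tablet case is in the bay under the steel stand, plain end against the back wall (I felt it touch), flat and straight, with the button end sticking out and the gripper clear; I handed it in at about 12 s, but no verdict came back.

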